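Raise the spray booth sash to its marker

TASK

Open the small spray booth: push its counterweighted window up from beneath the yellow lip until the lip is level with the red marker on the frame, then leave it standing there and take your hand away. Only push with the fingers, do not pinch the lip, do not shift the marker, and leave the jar, the bottle and the painted wheel where they are.

Things in the scene. Friction and masses are not known exactly. Their poses are not given: they have to be found in the camera images.
- lip (a point): Yellow push lip, a ledge 300 mm long (y), 40 mm deep (x), 12 mm thick (z), square to the window's lower rail. Origin: its middle: 20 mm from free edge and rail face, underside 6 mm below it. Axes: z up the slope (sliding direction), y along the lip, x into the window (forward and 40 deg below level). Underside 80 mm or more above the bench; free space beneath.
- sash (a joint): Travel of the window up the booth front, which leans back from the robot at 50 degrees to level: m, 0 shut, 0.20 top stop. Clear pane in an aluminium frame, 370 mm wide, 0.7 kg, nearly balanced by a hidden counterweight and rubbing in its channels: it stays where it is left, does not coast, and takes 2 to 8 N along the slope to move. Below the lip the rail goes on flush for 24 mm.
- marker (a joint): Where the red marker is clipped, in m up the slope on the same scale: the lip is level with the marker when sash equals marker.
- marker_tip (a point): Tip of the red arrow-shaped clip (30 mm high, 12 mm thick) on the booth's white left-hand (+y) frame bar, about 20 mm beyond the end of the lip and pointing at it; the tip is half-way up the clip. Axes as the lip's, z up the slope. The lip is level when its middle (origin) is at the same place up the slope as the tip.
- paint_jar: Amber glass paint jar with yellow lid, 48 mm across, 62 mm high, standing loose on the bench in front of the booth at the left. Origin: centre of its underside. To be left alone.
- thinner: Blue bottle with white cap, 52 mm across, 120 mm high, standing loose on the bench in front of the booth at the right. Origin: centre of its underside. To be left alone.
- wheel: White painted model wheel, 60 mm across, 34 mm high, lying loose on the black turntable inside the booth behind the window. Origin: centre of its underside. To be left alone.

How it is judged:
By the outcome, as a careful person would: the job done as asked, in the order asked, and still so for the second after the job is handed in, with the robot touching nothing.
It also fails if it takes over 42 s, if anything falls off the work surface, if the arm or the gripper's body presses on something with over 40 N, if the wrist force passes 120 N, or if a joint passes its speed limit or range.

ROBOT

A 6-joint arm with a two-finger parallel gripper is mounted at the origin on the work surface. World frame = base frame: x ahead of the robot, y to its left, z up, the work surface at z = 0. Lengths are in m, angles in rad, forces in N, time in s.
With the tool pointing down it reaches from about 0.25 to 0.725 m from the base axis. Payload 4 kg.
Tool frame: the origin (TCP) lies on the centre line of the jaws, within the pads' length; the fingertips stand 25 mm ahead of it and the grasp point (between the pads) lies 6 mm ahead of it; z points along the fingers, x is the direction in which the jaws open and shut, and the axes are right-handed (so a half turn about z gives the same grasp; the last joint's range is limited). The gripper opens to 85 mm and grips with 20 to 120 N. Pads are 22 mm wide; open, the fingers measure 114 mm over their backs; the gripper's body (76 mm by 85 mm) begins 54 mm behind the grasp point. The pads swing forward as they close: fully open they stand 13 mm farther back than shut.
Start: joints at [0, 0.241, 0.005, 1.335, 0, 1.571], TCP at [0.5, -0, 0.256] pointing down, gripper open.
Joint ranges: [-2.72, 2.72], [-1.05, 1.87], [-1.09, 1.28], [-1.99, 2.15], [-1.42, 1.44], [-3.14, 3.14]. Speed limits (rad/s): [2.79, 2.79, 3.14, 3.14, 3.14, 3.14].

INTERFACE

Orientations are given as a unit quaternion [x, y, z, w].
In Python, from workcell import bot, imaging, order gives the robot as it stands.
- The arm moves only by the tool carry_out, never from a script. Its argument "moves" is a list of rows, each a list of 5 numbers: the shift along the tool's x, y, z scaled (see below), then the turn about the tool's z scaled (see below), then the opening, from -1 (shut) to 1 (fully open). In form: [[tx, ty, tz, roll, hand], ...]. A call has 1 to 20 rows; each row is the pose to reach, as a shift and turn from the pose commanded when the call began, along the tool's axes at that moment; what a row does not reach only later rows make up. The controller multiplies each number of a shift by 0.1 m and each number of a turn by 90 degrees. A row lasts 1/10 s, in which the tool goes at most 50 mm and 8.59 degrees, less where a joint would pass 70% of its speed; a pose out of reach is approached as far as the arm can. A call with a number of a shift or a turn outside -1 to 1 is refused whole. A call with a gripper value outside its range is refused whole. The fingers move at their own pace and stop on an object; the grip force is fixed at half the most. Time passes only in rows, so rows that repeat a pose let the fingers close. It gives the time, the measured TCP pose, the force and the opening at its end, in the units of the state.
- bot.get_obs(): the state, without advancing time (a new reading comes with each control period).
- imaging.camera(name): name is "scene" or "side" or "wrist"; returns the picture (480x640x3 uint8, red, green, blue); there is no depth.
- imaging.camera_model(name): a dict with "fovy" (degrees; the focal length in pixels is half the picture's height over the tangent of half this angle, whatever the lens; pixels are square), "cx", "cy" (the principal point, pixels), "eye" and "rotation" of the camera in the world. Camera axes: x right, y up, looking along -z (the intrinsics and any distortion apply to the point x, -y, -z); pixel columns grow to the right and rows downward; lengths in m; the calibration is good to about 2 mm. A picture is of the moment at which its call begins: read the wrist's pose just before it. camera_model takes no time and is no camera call; for the wrist camera it gives the pose at the moment of the call.
- order.job_done(): hands the job in, once; it reports no verdict.
The state is a dict: "clock": time; "joint_pos": joint angles; "joint_vel": joint speeds; "tau": joint torques, N m; "eef_pos": TCP position; "tool_rot": TCP orientation; "ft_force": force on the tool from outside, world axes, zero at the start; "ft_torque": the same for the moment, N m; "grip_width": finger opening in m.
Only numpy, scipy, OpenCV 4.12 (cv2) and the standard library are available. Lean on these libraries where they do the work, as an engineer would, in place of code of your own. Each camera call takes 0.05 s, during which the arm holds its last target.

## Working session

There is one attempt and no reset: what is moved stays moved. The work goes in short steps, Python scripts to look and compute and a tool call to move; the robot and the scene stay as the last step left them, time stands still between calls to the robot, and variables do not carry over. Pictures are saved under pics/ and viewed, and the job is handed in when it is done.

Besides the shell and the picture viewer there is one more tool, called as name([rows], argument=value, ...), one row to a line, values as JSON. carry_out: Moves the arm, as the interface text tells. Its arguments: {"type":"object","properties":{"moves":{"type":"array","items":{"type":"array","items":{"type":"number","minimum":-1,"maximum":1}}}},"required":["moves"]}

```bash
ls; mkdir -p pics; python3 - <<'E'
from workcell import bot, imaging
import cv2
print(bot.get_obs())
for n in ["scene","side","wrist"]:
    m=imaging.camera_model(n);print(n,m)
    cv2.imwrite(f"pics/{n}0.png",imaging.camera(n)[:,:,::-1])
E
```

```text
pics
{'clock': 0.0, 'joint_pos': array([-1.18865148e-05,  2.41396430e-01,  3.72693946e-03,  1.33516590e+00,
        9.04557277e-07,  1.57081751e+00]), 'joint_vel': array([-0.00135302, -0.00031945,  0.00154349, -0.00170075,  0.00103982,
       -0.00018946]), 'tau': array([ 5.50268451e-04, -3.72315860e+01,  2.52406776e+01,  1.67737965e-02,
        2.29149265e-05,  1.14679995e-05]), 'eef_pos': array([ 4.99433844e-01, -5.68460859e-06,  2.55422178e-01]), 'tool_rot': array([ 9.99999480e-01, -1.65361200e-05, -1.01952959e-03, -4.47538455e-07]), 'ft_force': array([-0.12686348,  0.48131623, -0.46102795]), 'ft_torque': array([-0.00035545, -0.00164408, -0.00949039]), 'grip_width': 0.0852638196518385}
scene {'fovy': 56.116373012416716, 'cx': 315.8667825940392, 'cy': 247.08650554995214, 'eye': array([1.20437338, 0.21267709, 0.827946  ]), 'rotation': array([0.208589  , 0.30042025, 0.75066148, 0.55022326])}
side {'fovy': 43.152000315439956, 'cx': 317.15132843278224, 'cy': 227.49148664705237, 'eye': array([-0.01863471,  0.84915523,  0.72769975]), 'rotation': array([-0.14358261,  0.45536646,  0.84187382, -0.25154302])}
wrist {'fovy': 59.94653346117589, 'cx': 311.3737419859359, 'cy': 247.91002184307328, 'eye': array([0.49909636, 0.07648612, 0.37275784]), 'rotation': array([-1.48412040e-01,  1.48103069e-03,  1.97460129e-04,  9.88924483e-01])}
```

View pics/scene0.png

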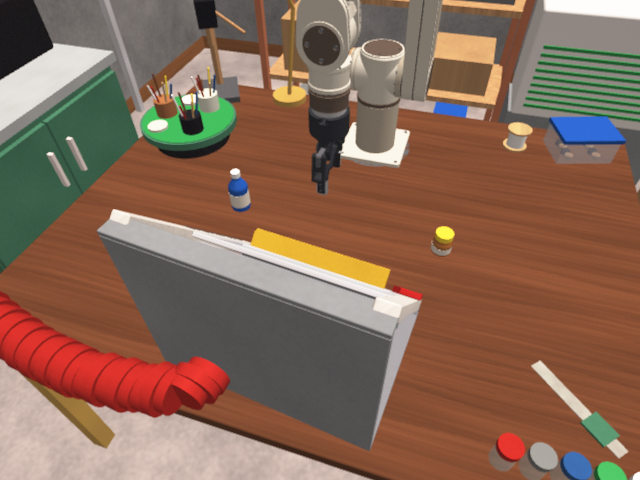

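View pics/side0.png

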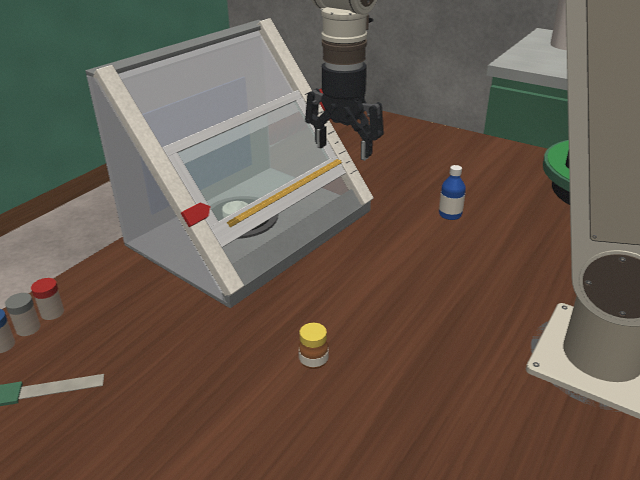

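View pics/wrist0.png

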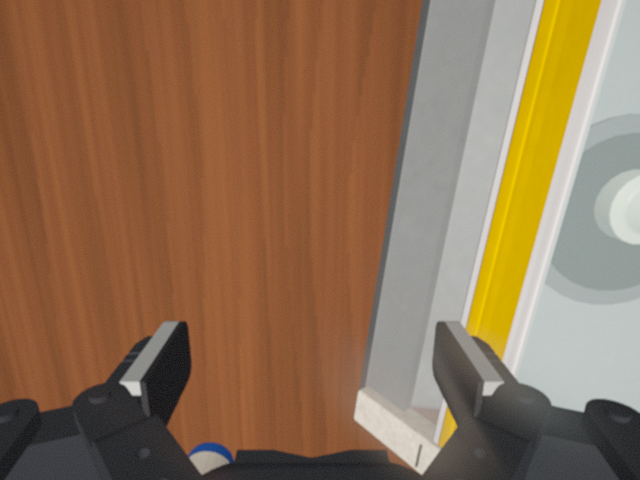

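The tool can only point down, so I plan to push the lip's lower outer edge with the front of the fingertips. First I'll measure it in enlarged crops.

```bash
python3 - <<'E'
import cv2
a=cv2.imread("pics/side0.png");b=cv2.imread("pics/scene0.png")
cv2.imwrite("pics/s_c1.png",cv2.resize(a[140:260,160:360],None,fx=4,fy=4,interpolation=cv2.INTER_CUBIC))
cv2.imwrite("pics/sc_c1.png",cv2.resize(b[215:325,230:430],None,fx=4,fy=4,interpolation=cv2.INTER_CUBIC))
E
```

```text
(no output)
```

View pics/s_c1.png

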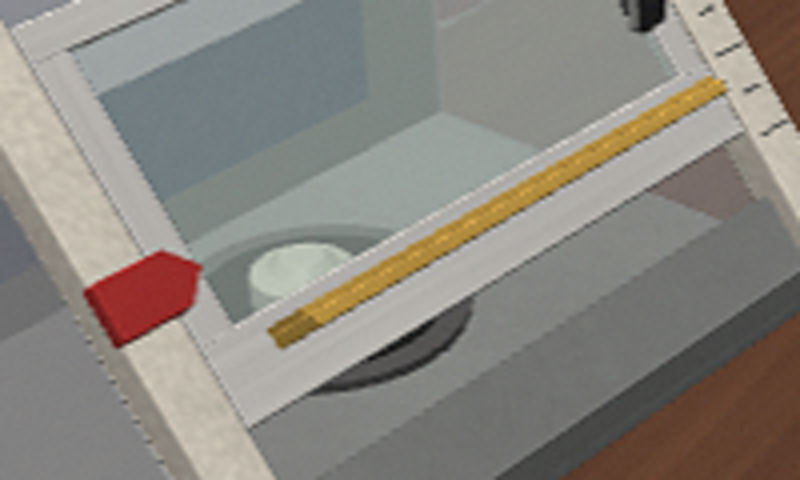

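View pics/sc_c1.png

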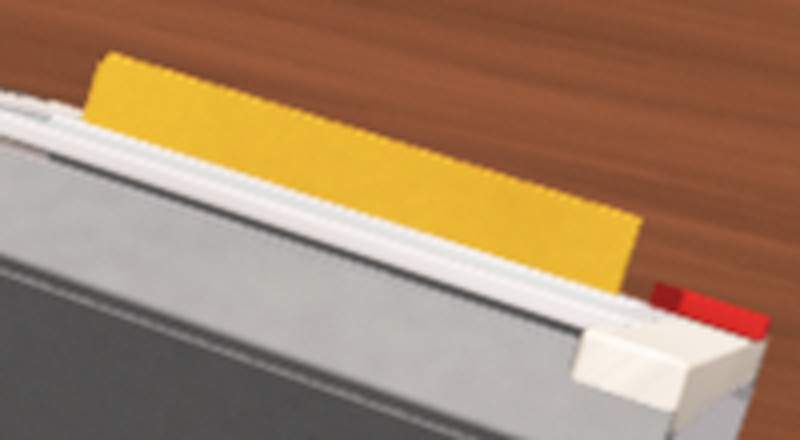

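Side view: the lip runs from about (228,223) to (341,160), with the red tip near (211,206). Scene view: the outer lip edge runs from (257,228) to (390,269). I'll zoom in further for corner clicks.

```bash
python3 - <<'E'
import cv2,numpy as np
a=cv2.imread("pics/side0.png");b=cv2.imread("pics/scene0.png");w=cv2.imread("pics/wrist0.png")
def crop(im,x,y,wd,h,f): return cv2.resize(im[y:y+h,x:x+wd],None,fx=f,fy=f,interpolation=cv2.INTER_NEAREST)
A=crop(a,180,195,65,36,12)[:,:780]; B=crop(a,320,150,32,24,12)
C=crop(b,380,260,32,24,12)
cv2.imwrite("pics/z1.png",np.vstack([np.pad(A,((0,0),(0,0),(0,0))) , np.pad(np.hstack([B,C]),((0,0),(0,780-768),(0,0)))])[:600])
E
```

```text
(no output)
```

View pics/z1.png

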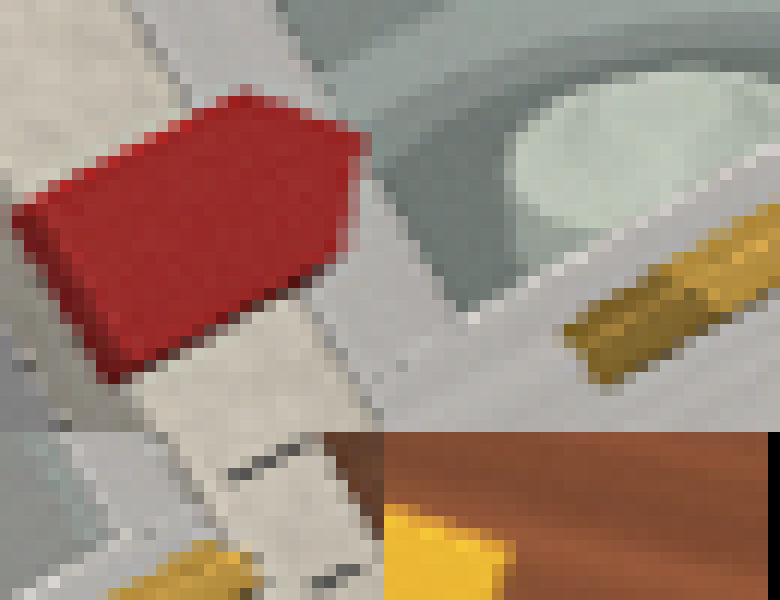

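```bash
cat > h.py <<'E'
import numpy as np, cv2
from scipy.spatial.transform import Rotation as R
from scipy.optimize import least_squares
from workcell import imaging
S50,C50=np.sin(np.radians(50)),np.cos(np.radians(50))
def proj(m,P):
    f=240/np.tan(np.radians(m["fovy"])/2)
    p=R.from_quat(m["rotation"]).inv().apply(np.atleast_2d(P)-m["eye"])
    return np.c_[m["cx"]+f*p[:,0]/-p[:,2], m["cy"]-f*p[:,1]/-p[:,2]]
def frame(yaw): # columns: x into window, y along lip, z up slope
    X=np.array([S50,0,-C50]);Y=np.array([0,1,0]);Z=np.array([C50,0,S50])
    return R.from_euler('z',yaw).as_matrix()@np.c_[X,Y,Z]
def lp(q,l): return np.array(q[1:4])+np.atleast_2d(l)@frame(q[0]).T
E
cat > m0.py <<'E'
from h import *
a,b,c=.02,.15,.006
side=[((a,b,c),(226.3,221.5)),((a,b,-c),(229.7,226.3)),((-a,b,-c),(239.3,220.7)),((-a,b,c),(234.7,216.7)),((-a,-b,c),(337,158.8)),((-a,-b,-c),(341.4,162.6))]
scene=[((-a,-b,c),(257.4,227.9)),((-a,b,c),(390,269)),((a,-b,c),(250.9,244.4)),((a,b,c),(385,288))]
ms,mc=imaging.camera_model("side"),imaging.camera_model("scene")
def res(q):
    return np.concatenate([(proj(m,lp(q,[o[0] for o in L]))-[o[1] for o in L]).ravel() for m,L in((ms,side),(mc,scene))])
s=least_squares(res,[0,.6,0,.15]);print(s.x,np.degrees(s.x[0]));print(s.fun.reshape(-1,2).round(1).tolist())
q=s.x
np.save("q.npy",q)
# marker tip: side ray, assume y=b+.02 ; unknown x offset -> list
for ym in (.165,.17,.175):
    f=least_squares(lambda p:(proj(ms,lp(q,[p[0],ym,p[1]]))-[(210.3,205.8)]).ravel(),[0.02,.05])
    print(ym,f.x, proj(mc,lp(q,[f.x[0],ym,f.x[1]])))
E
python3 m0.py
```

```text
[-0.10410683  0.61843261  0.01452332  0.13619425] -5.964881823581048
[[-1.5, 1.2], [-1.5, 2.0], [-0.7, 1.4], [0.5, -0.4], [1.1, -1.3], [-0.5, -0.1], [-1.8, -1.7], [0.2, -0.9], [-0.8, -0.3], [-0.9, -0.3]]
0.165 [0.00928269 0.04533672] [[390.86003736 284.64324025]]
0.17 [0.0014241  0.04487546] [[394.74276905 281.43889648]]
0.175 [-0.00643449  0.0444142 ] [[398.63459847 278.22704452]]
```

carry_out([
  [0.1,-0.05,0.1,-0.09,-1],
  [0.2,-0.1,0.3,-0.18,-1],
  [0.3,-0.145,0.5,-0.28,-1],
  [0.4,-0.145,0.7,-0.37,-1],
  [0.4,-0.145,0.9,-0.46,-1],
  [0.4,-0.145,0.98,-0.56,-1],
  [0.4,-0.145,0.98,-0.65,-1],
  [0.4,-0.145,0.98,-0.74,-1],
  [0.4,-0.145,0.98,-0.84,-1],
  [0.4,-0.145,0.98,-0.933,-1],
  [0.4,-0.145,0.98,-0.933,-1],
  [0.4,-0.145,0.98,-0.933,-1],
  [0.4,-0.145,0.98,-0.933,-1],
])

```text
clock: 1.45
eef_pos: [0.5399, 0.0145, 0.1582]
tool_rot: [0.744, 0.668, -0.0, -0.0]
ft_force: [0.4, 0.4, 0.2]
grip_width: 0.0003
```

```bash
python3 - <<'E'
from workcell import bot, imaging
import cv2,numpy as np
o=bot.get_obs();print(o["clock"],o["eef_pos"],o["tool_rot"],o["ft_force"],o["grip_width"],o["joint_pos"])
m=imaging.camera_model("wrist");np.save("mw1.npy",m,allow_pickle=True);print(m)
cv2.imwrite("pics/w1.png",imaging.camera("wrist")[:,:,::-1])
s=imaging.camera("side")[:,:,::-1];cv2.imwrite("pics/s1.png",s)
cv2.imwrite("pics/s1c.png",cv2.resize(s[120:240,170:370],None,fx=4,fy=4,interpolation=cv2.INTER_CUBIC))
E
```

```text
1.45 [0.53990989 0.01449522 0.15819003] [ 7.44017742e-01  6.68159846e-01 -1.12483781e-04 -8.25315653e-05] [0.43379382 0.42338065 0.19691156] 0.00026080234026880903 [ 2.68513655e-02  3.80492152e-01 -6.27419788e-02  1.12784050e+00
 -2.00395985e-05  1.34182145e-01]
{'fovy': 59.94653346117589, 'cx': 311.3737419859359, 'cy': 247.91002184307328, 'eye': array([0.46463377, 0.02390081, 0.27544858]), 'rotation': array([-0.10995994, -0.09922581,  0.66073759,  0.73585929])}
```

View pics/w1.png

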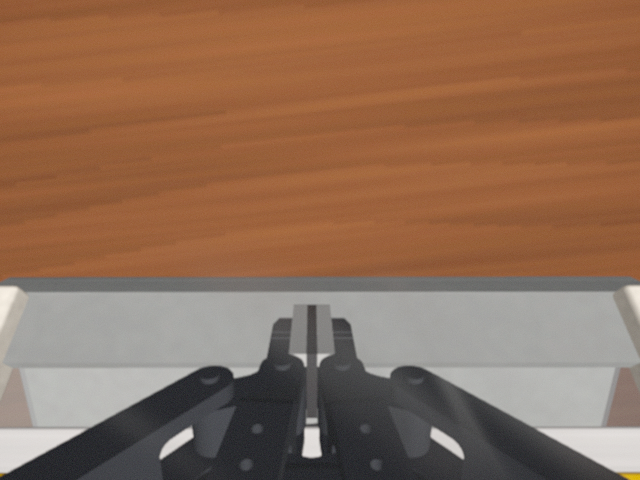

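View pics/s1c.png

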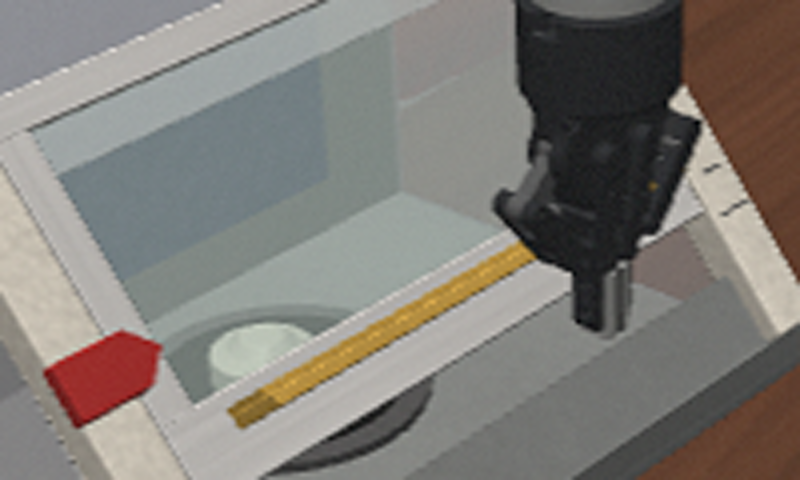

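The wrist view shows the tool square to the booth, with the front edge horizontal. The side view shows the closed fingers at about (320,200), in front of the lip with nothing touching. Now I'll approach to just short of contact.

carry_out([
  [0,0.15,0.05,0,-1],
  [0,0.3,0.05,0,-1],
  [0,0.4,0.05,0,-1],
  [0,0.4,0.05,0,-1],
  [0,0.4,0.05,0,-1],
])

```text
clock: 2.05
eef_pos: [0.5794, 0.0103, 0.1531]
tool_rot: [0.743, 0.669, -0.0, -0.0]
ft_force: [0.1, -0.2, -0.3]
grip_width: -0.0003
```

```bash
python3 - <<'E'
from workcell import bot, imaging
import cv2,numpy as np
s=imaging.camera("side")[:,:,::-1]
cv2.imwrite("pics/s2c.png",cv2.resize(s[140:240,200:360],None,fx=5,fy=5,interpolation=cv2.INTER_CUBIC))
o=bot.get_obs();print(o["clock"],o["eef_pos"],o["ft_force"])
E
```

```text
2.1 [0.57915714 0.01033689 0.15314609] [0.2481536  0.10633752 0.39632341]
```

View pics/s2c.png

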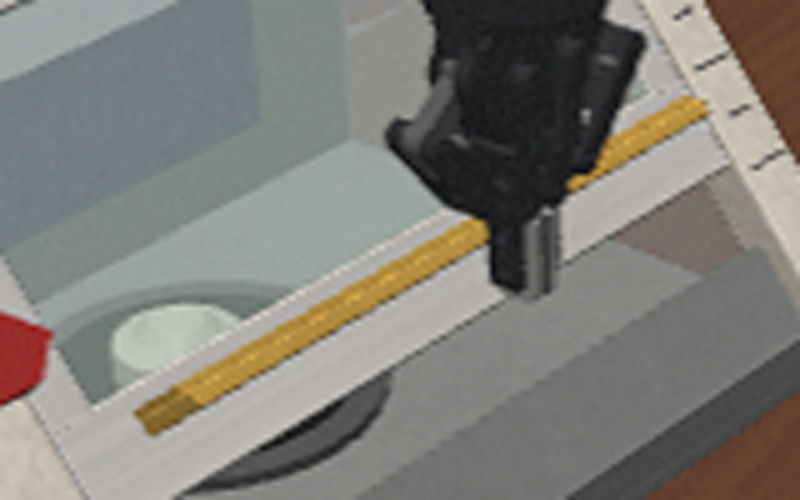

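The fingertips hang below the lip line, just in front of the lip. Now a gentle advance to find contact.

carry_out([
  [0,0.03,0,0,-1],
  [0,0.06,0,0,-1],
  [0,0.08,0,0,-1],
  [0,0.09,0,0,-1],
  [0,0.1,0,0,-1],
  [0,0.1,0,0,-1],
])

```text
clock: 2.7
eef_pos: [0.5885, 0.0094, 0.1532]
tool_rot: [0.743, 0.669, -0.001, -0.001]
ft_force: [-5.1, 0.5, 4.6]
grip_width: 0.0001
```

Contact at about 5 N. Next I'll push along the slope, 30 mm in small steps.

carry_out([
  [0,0.02,-0.023,0,-1],
  [0,0.04,-0.046,0,-1],
  [0,0.06,-0.07,0,-1],
  [0,0.08,-0.095,0,-1],
  [0,0.1,-0.12,0,-1],
  [0,0.12,-0.143,0,-1],
  [0,0.14,-0.167,0,-1],
  [0,0.16,-0.19,0,-1],
  [0,0.18,-0.215,0,-1],
  [0,0.18,-0.215,0,-1],
])

```text
clock: 3.7
eef_pos: [0.6053, 0.0076, 0.1734]
tool_rot: [0.743, 0.669, -0.002, -0.002]
ft_force: [-7.0, 1.2, -0.5]
grip_width: 0.0001
```

```bash
python3 - <<'E'
from workcell import bot, imaging
import cv2,numpy as np
s=imaging.camera("side")[:,:,::-1];cv2.imwrite("pics/s3.png",s)
c=imaging.camera("scene")[:,:,::-1];cv2.imwrite("pics/sc3.png",c)
cv2.imwrite("pics/s3c.png",cv2.resize(s[140:240,190:350],None,fx=5,fy=5,interpolation=cv2.INTER_CUBIC))
cv2.imwrite("pics/s3d.png",cv2.resize(s[185:235,175:255],None,fx=10,fy=10,interpolation=cv2.INTER_NEAREST))
cv2.imwrite("pics/sc3c.png",cv2.resize(c[215:325,230:430],None,fx=4,fy=4,interpolation=cv2.INTER_CUBIC))
o=bot.get_obs();print(o["clock"],o["eef_pos"],o["ft_force"])
E
```

```text
3.8 [0.60525739 0.00758372 0.17342125] [-6.80852408  0.74817672 -0.05678445]
```

View pics/s3c.png

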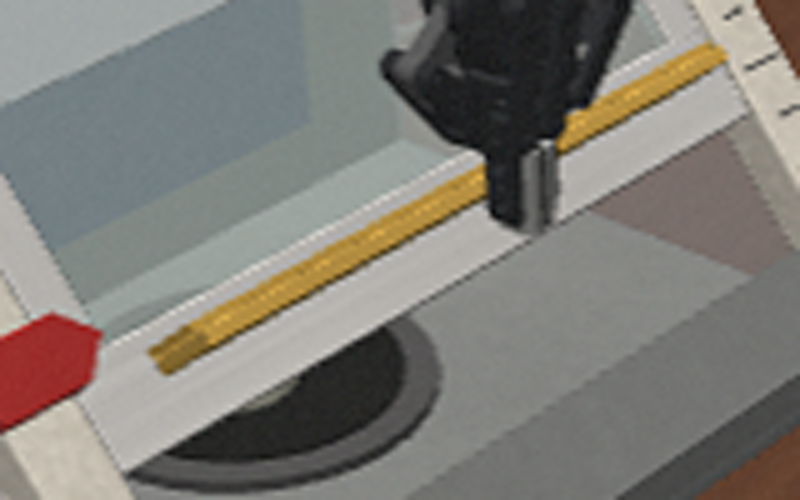

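View pics/s3d.png

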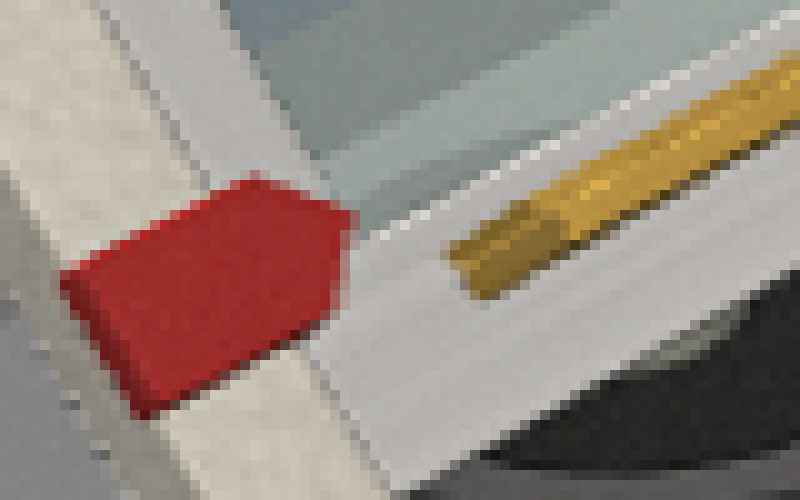

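View pics/sc3c.png

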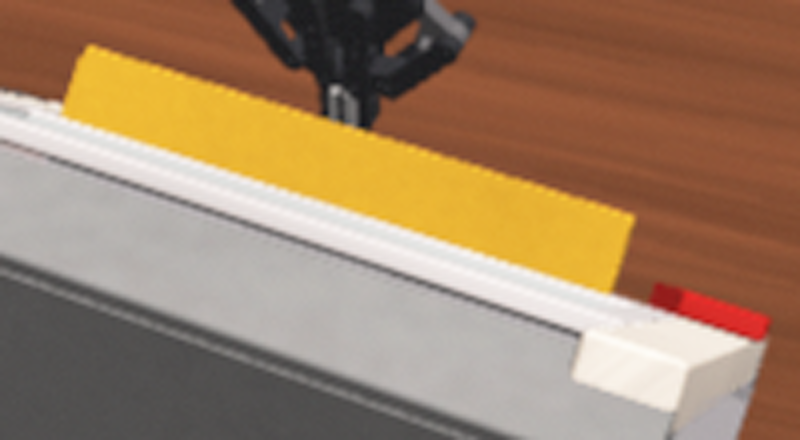

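```bash
cat > m1.py <<'E'
from h import *
import sys
a,b,c=.02,.15,.006
ms,mc=imaging.camera_model("side"),imaging.camera_model("scene")
L0s=[((a,b,c),(226.3,221.5)),((a,b,-c),(229.7,226.3)),((-a,b,-c),(239.3,220.7)),((-a,b,c),(234.7,216.7)),((-a,-b,c),(337,158.8)),((-a,-b,-c),(341.4,162.6))]
L0c=[((-a,-b,c),(257.4,227.9)),((-a,b,c),(390,269)),((a,-b,c),(250.9,244.4)),((a,b,c),(385,288))]
# after push: side crop origin (175,185)/10 ; s3c origin (190,140)/5
L1s=[((a,b,c),(219.3,210.0)),((a,b,-c),(222.8,214.5)),((-a,b,-c),(231.5,209.3)),((-a,-b,c),(190+712/5-.5,140+44/5-.5)),((-a,-b,-c),(190+727/5-.5,140+60/5-.5))]
L1c=[((-a,-b,c),(230+90/4-.4,215+43/4-.4)),((-a,b,c),(230+635/4-.4,215+215/4-.4)),((a,-b,c),(230+64/4-.4,215+111/4-.4)),((a,b,c),(230+613/4-.4,215+292/4-.4))]
def mk(p): # p: x front,y tip,s, d setback, L length
    x,y,s,d,L=p
    return [(x,y,s),(x,y+d,s+.015),(x,y+d,s-.015),(x,y+L,s+.015),(x,y+L,s-.015)]
Ms=np.array([(210.0,206.0),(200.2,202.2),(208.3,216.5),(181.2,212.5),(189.5,225)])
Mc=np.array([(393.3,285.4),(400.3,287.0),(422.1,294.1)])
def res(v):
    q0=v[:4];sh=v[4];mp=v[5:10];r=[]
    cs,cc=v[10:12],v[12:14]
    for m,L,ds,off in((ms,L0s,0,cs),(mc,L0c,0,cc),(ms,L1s,sh,cs),(mc,L1c,sh,cc)):
        P=np.array([o[0] for o in L])+[0,0,ds]
        r.append(proj(m,lp(q0,P))+off-[o[1] for o in L])
    P=mk(mp)
    r.append(proj(ms,lp(q0,P))+cs-Ms)
    r.append(proj(mc,lp(q0,[P[0],P[1],P[3]]))+cc-Mc)
    return np.concatenate([x.ravel() for x in r]+[v[10:14]/2])
s=least_squares(res,[-.1,.618,.0145,.136,.027,.005,.17,.045,.01,.04,0,0,0,0],x_scale=[.1,.01,.01,.01,.01,.01,.01,.01,.01,.01,1,1,1,1],loss='soft_l1')
print(s.x.round(4)); print(s.fun[:-4].reshape(-1,2).round(1).tolist()); print("remaining mm",1e3*(s.x[7]-s.x[4]))
cov=np.linalg.inv(s.jac.T@s.jac); g=np.zeros(14);g[7]=1;g[4]=-1;print("sd mm at 0.7px",1e3*.7*np.sqrt(g@cov@g))
E
python3 m1.py
```

```text
[-0.1066  0.6196  0.0082  0.133   0.0257  0.0072  0.1694  0.0451  0.0143
  0.0564 -1.0158 -0.2978  3.7215 -0.3344]
[[-0.7, 0.6], [-0.8, 1.3], [0.1, 0.8], [1.3, -1.0], [1.3, -1.4], [-0.3, -0.3], [-0.7, -1.3], [0.4, -0.3], [0.2, -0.0], [-0.7, 0.2], [-0.8, 0.1], [-1.0, 1.2], [0.6, -0.1], [0.3, -1.4], [0.2, 0.3], [-0.4, -0.3], [0.4, -0.2], [0.3, 0.9], [-0.4, 0.6], [-0.0, -0.0], [-0.5, -0.2], [0.0, -0.1], [0.2, -1.0], [0.8, 1.3], [0.1, -0.5], [-0.3, 0.3], [0.5, 0.5]]
remaining mm 19.373598400144328
sd mm at 0.7px 1.0315536125323288
```

The fit puts the lip 19 mm short of the marker, so I'll push 15 mm and measure again.

carry_out([
  [0,0.02,-0.024,0,-1],
  [0,0.04,-0.048,0,-1],
  [0,0.06,-0.072,0,-1],
  [0,0.08,-0.095,0,-1],
  [0,0.096,-0.115,0,-1],
  [0,0.096,-0.115,0,-1],
])

```text
clock: 4.4
eef_pos: [0.6148, 0.0066, 0.1849]
tool_rot: [0.743, 0.669, -0.002, -0.002]
ft_force: [-6.1, 0.5, 0.3]
grip_width: -0.0001
```

```bash
python3 - <<'E'
from workcell import bot, imaging
import cv2,numpy as np
s=imaging.camera("side")[:,:,::-1];cv2.imwrite("pics/s4.png",s)
cv2.imwrite("pics/s4d.png",cv2.resize(s[180:230,175:255],None,fx=10,fy=10,interpolation=cv2.INTER_NEAREST))
cv2.imwrite("pics/s4e.png",cv2.resize(s[130:180,280:360],None,fx=10,fy=10,interpolation=cv2.INTER_NEAREST))
o=bot.get_obs();print(o["clock"],o["eef_pos"],o["ft_force"])
E
```

```text
4.45 [0.61482948 0.00657287 0.18487397] [-7.00042298  0.67585458 -0.3746567 ]
```

View pics/s4d.png

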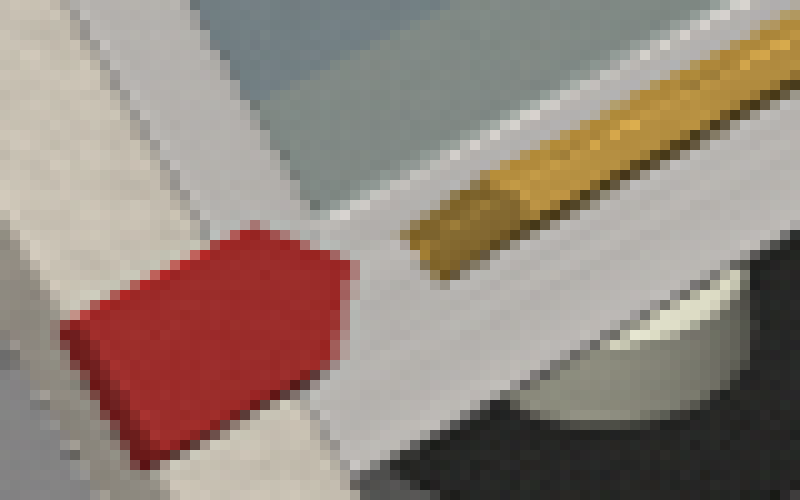

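View pics/s4e.png

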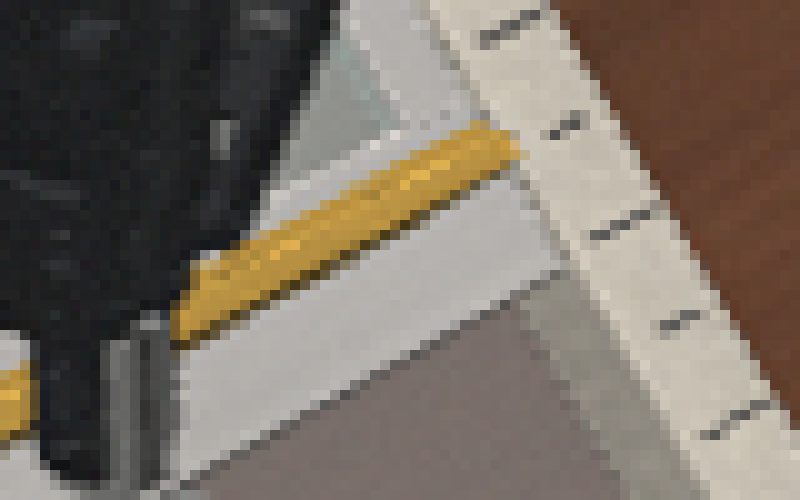

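Lip end centre is near (467,230) and the marker tip at (355,265) in the crop, which leaves about 4 mm to go.

carry_out([
  [0,0.013,-0.015,0,-1],
  [0,0.026,-0.031,0,-1],
  [0,0.026,-0.031,0,-1],
  [0,0.026,-0.031,0,-1],
])

```text
clock: 4.85
eef_pos: [0.6173, 0.0063, 0.1879]
tool_rot: [0.743, 0.669, -0.002, -0.002]
ft_force: [-5.8, 0.6, 0.5]
grip_width: 0.0001
```

```bash
python3 - <<'E'
from workcell import bot, imaging
import cv2,numpy as np
s=imaging.camera("side")[:,:,::-1];cv2.imwrite("pics/s5.png",s)
cv2.imwrite("pics/s5d.png",cv2.resize(s[180:230,175:255],None,fx=10,fy=10,interpolation=cv2.INTER_NEAREST))
c=imaging.camera("scene")[:,:,::-1];cv2.imwrite("pics/sc5.png",c)
cv2.imwrite("pics/sc5c.png",cv2.resize(c[215:325,230:430],None,fx=4,fy=4,interpolation=cv2.INTER_CUBIC))
o=bot.get_obs();print(o["clock"],o["eef_pos"],o["ft_force"])
E
```

```text
4.95 [0.61728743 0.00630944 0.18790129] [-7.00064945  0.66336816 -0.16297143]
```

View pics/s5d.png

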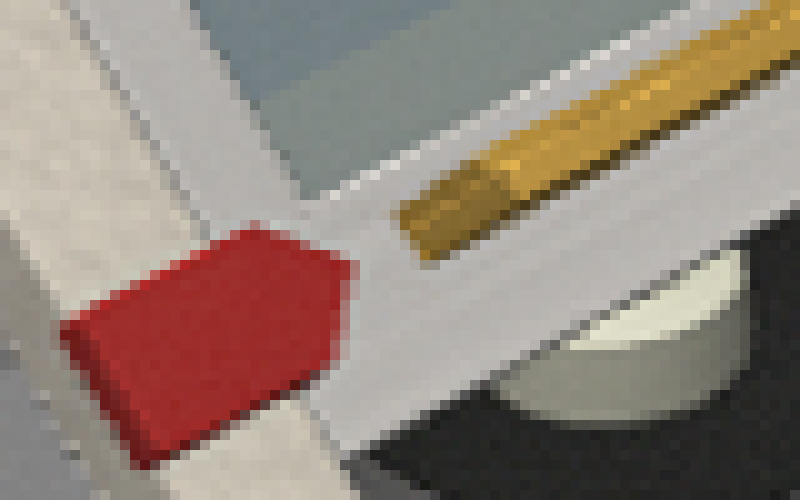

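View pics/sc5c.png

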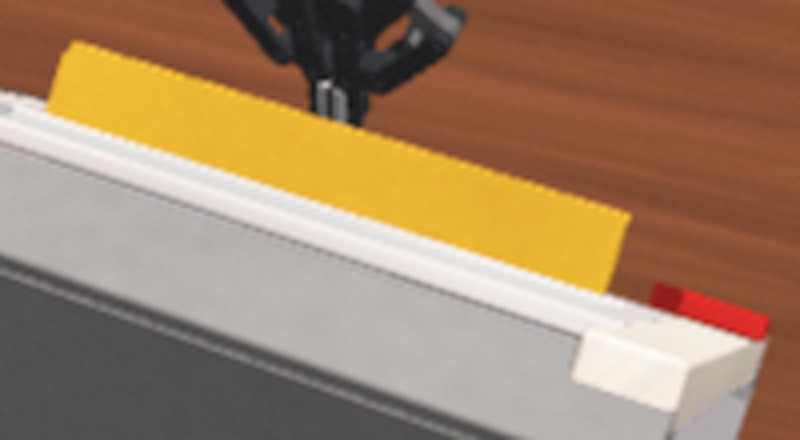

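Lip end centre is about (453,214) in the crop. The level line from the tip (355,262) passes through about (453,212), so it is aligned. I'll cross-check with the full fit.

```bash
python3 - <<'E'
s=open("m1.py").read()
i=s.index("L1s=[");j=s.index("def mk")
new='''L1s=[((a,b,c),(214.0,201.0)),((a,b,-c),(217.5,205.7)),((-a,b,-c),(226.0,201.0)),((-a,b,c),(221.7,196.3))]
L1c=[((-a,-b,c),(230+74/4-.4,215+40/4-.4)),((-a,b,c),(230+631/4-.4,215+214/4-.4)),((a,-b,c),(230+47/4-.4,215+109/4-.4)),((a,b,c),(230+607/4-.4,215+292/4-.4))]
'''
open("m2.py","w").write(s[:i]+new+s[j:])
E
python3 m2.py
```

```text
[-0.1066  0.6188  0.0108  0.1335  0.0442  0.007   0.1691  0.045   0.0142
  0.0562 -0.5775 -0.6707  2.3463 -0.0457]
[[-0.9, 0.7], [-0.9, 1.5], [-0.1, 0.9], [1.1, -0.8], [1.4, -1.4], [-0.2, -0.3], [-0.9, -1.1], [0.5, -0.2], [0.0, 0.1], [-0.7, 0.3], [-0.9, 0.6], [-1.0, 1.5], [0.6, -0.6], [1.5, -1.6], [-0.3, -0.7], [0.2, -0.3], [0.6, 0.7], [-0.2, 0.7], [-0.1, 0.0], [-0.5, -0.2], [-0.0, -0.1], [0.2, -0.9], [0.7, 1.3], [0.1, -0.5], [-0.4, 0.2], [0.5, 0.5]]
remaining mm 0.8092055581085735
sd mm at 0.7px 1.1589911623869869
```

The fit says 0.8 ± 1.2 mm remaining, so the lip is level within measurement error. I'll back straight off, then rise clear.

carry_out([
  [0,-0.02,0,0,-1],
  [0,-0.06,0,0,-1],
  [0,-0.2,0,0,-1],
  [0,-0.4,0,0,-1],
  [0,-0.7,0,0,-1],
  [0,-0.9,0,0,-1],
  [0,-0.9,-0.2,0,-1],
  [0,-0.9,-0.4,0,-1],
  [0,-0.9,-0.6,0,-1],
  [0,-0.9,-0.6,0,-1],
  [0,-0.9,-0.6,0,-1],
  [0,-0.9,-0.6,0,-1],
])

```text
clock: 6.15
eef_pos: [0.5299, 0.0155, 0.2485]
tool_rot: [0.743, 0.669, -0.0, -0.0]
ft_force: [-0.1, 0.4, -0.1]
grip_width: -0.0003
```

```bash
python3 - <<'E'
from workcell import bot, imaging
import cv2,numpy as np
s=imaging.camera("side")[:,:,::-1];cv2.imwrite("pics/s6.png",s)
cv2.imwrite("pics/s6d.png",cv2.resize(s[180:230,175:255],None,fx=10,fy=10,interpolation=cv2.INTER_NEAREST))
o=bot.get_obs();print(o["clock"],o["eef_pos"],o["ft_force"],abs(o["joint_vel"]).max())
E
```

```text
6.2 [0.52979296 0.01547287 0.24826789] [0.22120259 0.92404953 0.36215149] 0.004322655194618209
```

View pics/s6d.png

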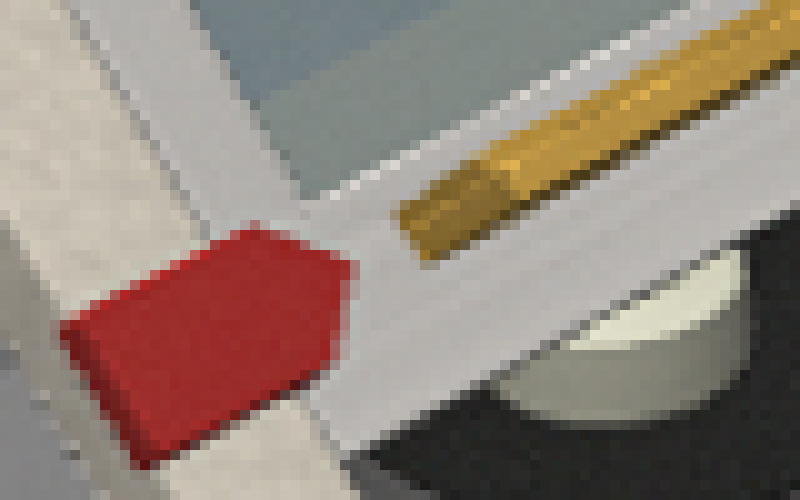

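View pics/s6.png

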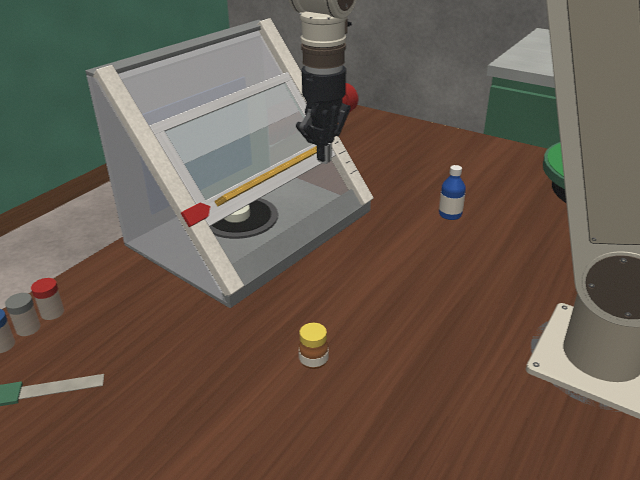

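The window stayed put after release. The lip end is still at about (453,214) in the crop, level with the tip, and the arm is clear. The jar at (313,345), the bottle at (452,195), the marker and the wheel haven't moved.

```bash
python3 -c "
from workcell import order
print(order.job_done())"
```

```text
the job is handed in; nothing more can be done
None
```

The window is standing with its lip level with the red marker, as near as I can measure, and I handed the job in at about 6.2 s.

- **How I pushed:** I pushed with the closed fingertips, moving up the slope in stages, and nothing was pinched. The tool can only point straight down, so the fingers bore on the lip's lower outer edge rather than flat against its underside. Readings at the stops showed about 7 N, and I then backed straight off and rose clear.
- **Level check:** the two-camera fit put the lip 0.8 mm short of the marker, with an uncertainty of about 1.2 mm. A direct check in the side picture came within about 0.5 mm. That picture looked the same after I withdrew.
- **Rest of the scene:** the jar, bottle and marker look unmoved in the last side picture. The wheel was only partly visible around the window frame, and it also looks unmoved. The last force reading was about zero.
- **Disagreement:** the fits left errors of 1–1.6 pixels on some lip corners. The scene camera also needed an offset of about 2–4 pixels to agree with the side camera.

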